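# Clamp the shrimp feeder over the hatch and give a dose

## Robot

A 6-joint arm with a two-finger parallel gripper is mounted at the origin on the work surface. World frame = base frame: x ahead of the robot, y to its left, z up, the work surface at z = 0. Lengths are in mm, angles in degrees, forces in N, time in s.
With the tool pointing down it reaches from about 300 to 850 mm from the base axis. Payload 4.2 kg.
Tool frame: the origin (TCP) lies midway between the tips of the shut fingers; the grasp point (between the pads) lies 19 mm behind it; z points along the fingers, y is the line along which they close (so a half turn about z gives the same grasp; the last joint's range is limited). The gripper opens to 91 mm and grips with 3 to 60 N. Pads are 32 mm wide; open, the fingers measure 118 mm over their backs; the gripper's body (76 mm by 178 mm) begins 60 mm behind the grasp point.
Start: joints at [64.916, 18.312, 89.639, -0, 72.044, -1.146], TCP at [233.311, 525.556, 213.976] pointing down, gripper open.
Joint ranges: [-177.97, 177.97], [-48.28, 115.42], [12.27, 149.76], [-77.06, 257.06], [2.81, 150.46], [-146.56, 146.56]. Speed limits (degrees/s): [147.25, 147.25, 180, 180, 180, 180].

## Interface

Orientations are given as [roll, pitch, yaw] about the fixed x, y, z axes, in that order (R = Rz(yaw) Ry(pitch) Rx(roll)).
In Python, from workcell import env gives the robot as it stands.
- The arm moves only by the tool jog_arm, never from a script. Its argument "steps" is one flat list of numbers, 5 for each row, row after row: the closure, from 0 (fully open) to 1 (shut), then the shift along the tool's x, y, z in cm, then the turn about the tool's z in degrees. A call has 1 to 20 rows; each row is the pose to reach, as a shift and turn from the pose commanded when the call began, along the tool's axes at that moment; what a row does not reach only later rows make up. A row lasts 1/10 s, in which the tool goes at most 50 mm and 8.59 degrees, less where a joint would pass 70% of its speed; a pose out of reach is approached as far as the arm can. A call with a gripper value outside its range is refused whole. The fingers move at their own pace and stop on an object; "force" is the grip in N (left out, the last holds). Time passes only in rows, so rows that repeat a pose let the fingers close. It gives the time, the measured TCP pose, the force and the opening at its end, in the units of the state.
- env.state(): the state, without advancing time (a new reading comes with each control period).
- env.grab_frame(name): name is "side" or "top"; returns the picture (480x640x3 uint8, red, green, blue); there is no depth.
- env.camera_params(name): a dict with "fx", "fy", "cx", "cy" (pixels), "k1" (the pictures are not rectified: a ray, as slopes to the right and down, at radius r is drawn at 1 + k1 r^2 times it, then the intrinsics apply), "R" (3x3) and "t" (3): a world point X has camera coordinates R X + t. Camera axes: x right, y down, z forward; pixel columns grow to the right and rows downward; lengths in mm; the calibration is good to about 2 mm. A picture is of the moment at which its call begins. camera_params takes no time and is no camera call.
- env.job_done(): hands the job in, once; it reports no verdict.
The state is a dict: "time_s": time; "qpos": joint angles; "qvel": joint speeds; "effort": joint torques, N m; "ee_pos": TCP position; "ee_rot": TCP orientation; "force": force on the tool from outside, world axes, zero at the start; "torque": the same for the moment, N m; "gripper_width": finger opening in mm.
Only numpy, scipy, OpenCV 4.12 (cv2) and the standard library are available. Lean on these libraries where they do the work, as an engineer would, in place of code of your own. Each camera call takes 0.05 s, during which the arm holds its last target. There are 200 camera calls.

## Task

Slide the food canister's carriage along the rail until its spout is centred over the square feeding hatch in the tank lid (not the round vent), then turn the black clamp knob clockwise as far as it goes to lock the carriage there. After that, press the canister's cap all the way down to give a dose and let it spring back up. Never press the cap away from the hatch, and leave the cup, the tube and the scoop alone.

Things in the scene. Friction and masses are not known exactly. Their poses are not given: they have to be found in the camera images.
- tank: Clear acrylic tank, 200 (x) x 400 (y) x 145 mm with a lid, lid top 150 mm above the shelf; fixed. Origin: centre of its underside; y: along the rail. The rail, a 16 mm steel bar, runs along y, 70 mm to the tank's -x (robot) side of its centre, axis 190 mm up, between end brackets at y = +-190 mm.
- carriage (a joint): Position (m) of the aluminium feeder carriage (block 50 x 70 x 40 mm) on the rail: 0 mid-tank, grows to the tank's +y, range -0.14 to 0.14. Slides with a few newtons while the clamp is loose. It carries the clamp knob on the robot's side and the white food canister (50 mm diameter, foot 56 mm, axis 75 mm beyond the rail) on the far side.
- spout (a point): Mouth of the spout under the canister, on the canister's axis, 170 mm above the shelf, 20 mm above the lid. Axes as the tank's.
- knob_grip (a point): Grip point of the black clamp knob, a bar 62 long x 14 thick x 26 mm high on a thin stem. On the knob's axis, 11 mm below the bar's top, 28 mm above the carriage's boss; about 250 mm above the shelf, 117 mm nearer the robot than the canister's axis. z: the axis, outward, leaning 35 degrees from vertical to the tank's -x; x: along the bar; y: across it.
- clamp (a joint): Turn of the clamp knob in rad, 0 (loose, bar pointing fore and aft, across the rail) to 1.5 (stop, fully clamped, bar lying along the rail); grows clockwise as seen looking at the knob from outside. It begins to bite at about 1.0, locks the carriage above 1.2, and stays where it is left.
- cap_top (a point): Centre of the top of the canister's round white cap, 34 mm diameter, 20 mm high, about 309 mm above the shelf when up.
- cap (a joint): How far the sprung cap is pressed down, in m: 0 up, 0.008 fully down; about 3 N to start, 8.5 N when fully down.
- hatch: Square white feeding hatch frame on the lid, 64 x 64 mm outside, 52 mm opening, 10 mm high, its clear flap hinged open to the side away from the robot; fixed. Origin at the centre of the opening at lid level. Its y axis is along the rail. It may be on either half of the lid.
- vent: Round white vent with three slots, 60 mm diameter, 8 mm high, on the other half of the lid; fixed. Origin at its centre at lid level.
- cup: Clear glass cup, 72 mm diameter, 85 mm high, standing loose on the shelf. Origin at the centre of its base.
- tube: Terracotta shrimp tube, 48 mm diameter, 110 mm long on a flat foot, lying loose on the shelf along its x. Origin under its centre.
- scoop: White plastic scoop, 170 mm long, 50 mm wide, 31 mm high, loose on the shelf, handle to its -x. Origin at the underside, about mid length.

How it is judged:
By the outcome, as a careful person would: the job done as asked, in the order asked, and still so for the second after the job is handed in, with the robot touching nothing.
It also fails if it takes over 51 s, if anything falls off the work surface, if the arm or the gripper's body presses on something with over 40 N, if the wrist force passes 120 N, or if a joint passes its speed limit or range.

## Working session

There is one attempt and no reset: what is moved stays moved. The work goes in short steps, Python scripts to look and compute and a tool call to move; the robot and the scene stay as the last step left them, time stands still between calls to the robot, and variables do not carry over. Pictures are saved under pics/ and viewed, on a budget of 10 in all, crops included, one or two more only if the job needs it, and the job is handed in when it is done.

Besides the shell and the picture viewer there is one more tool, called after "Request:" as name(argument=value, ...) on one line, values as JSON. jog_arm: Moves the arm, as the interface text tells. Its arguments: {"type":"object","properties":{"steps":{"type":"array","items":{"type":"number"}},"force":{"type":"number"}},"required":["steps"]}

```bash
mkdir -p pics; python3 - <<'E'
from workcell import env
import cv2
for n in("side","top"):
    cv2.imwrite(f"pics/{n}0.png",env.grab_frame(n)[:,:,::-1]); p=env.camera_params(n); print(n,p)
print(env.state())
E
```

```text
side {'fx': 444.80868278351164, 'fy': 444.80868278351164, 'cx': 316.3186827217391, 'cy': 245.34852187762996, 'k1': -0.1076114929314196, 'R': array([[ 0.92122069, -0.38898778, -0.00639939],
       [-0.25829401, -0.59923887, -0.75775787],
       [ 0.29092379,  0.69971515, -0.65250445]]), 't': array([-469.09597054,  264.86622842,  962.02855568])}
top {'fx': 565.8945264047757, 'fy': 565.8945264047757, 'cx': 307.9322976771859, 'cy': 244.67217234280244, 'k1': -0.138829431777892, 'R': array([[ 0.01325352, -0.99991069, -0.00171854],
       [-0.99317023, -0.01296489, -0.11595172],
       [ 0.11591908,  0.00324357, -0.99325336]]), 't': array([  -4.69050235,  550.31470493, 1402.50383189])}
{'time_s': 0.1, 'qpos': array([ 6.49149679e+01,  1.83482959e+01,  8.96967367e+01,  8.85557865e-04,
        7.20418303e+01, -1.14564973e+00]), 'qvel': array([-0.08602832, -0.19752557, -0.06514457, -0.04015187, -0.08216237,
       -0.06462296]), 'effort': array([ 2.07263925e-03, -4.13332164e+01, -2.32510328e+01,  7.28254742e-02,
        4.22301551e-02, -4.97840097e-05]), 'ee_pos': array([233.13351379, 525.16206371, 213.21930125]), 'ee_rot': array([-1.79913171e+02, -2.57857053e-03,  1.56060342e+02]), 'force': array([ 0.7194114 , -0.24780122, -0.09151592]), 'torque': array([ 0.04047563, -0.02616043, -0.0186153 ]), 'gripper_width': 91.11525867566945}
```

View pics/side0.png

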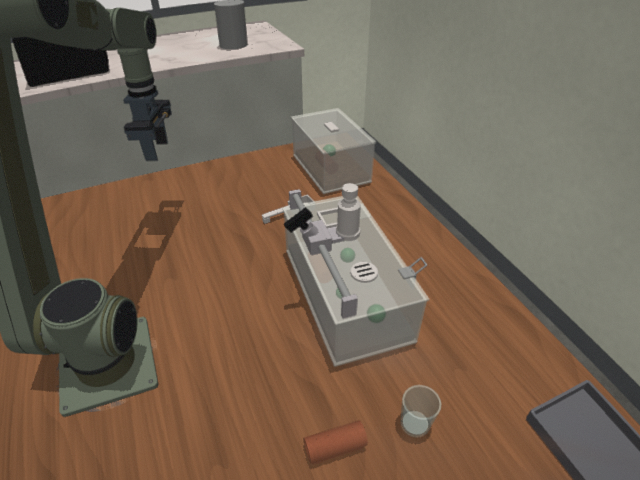

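View pics/top0.png

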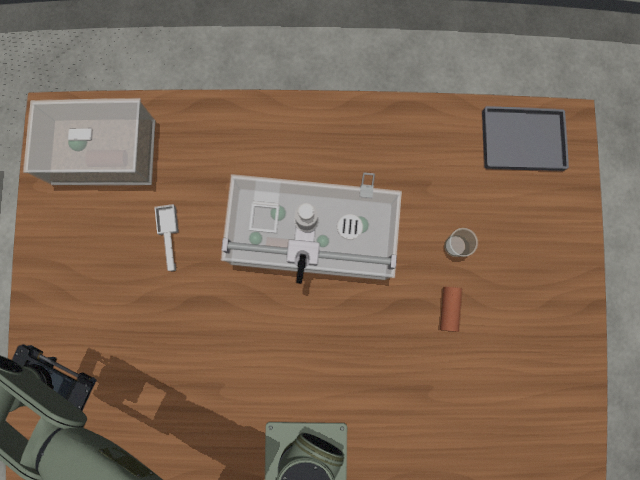

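The side view shows the canister near the hatch half. In the top view the hatch is at about (264,218), the vent at (350,226), the cap at (306,212) and the knob bar at about (302,268), pointing fore and aft. I'll take a closer crop to get precise pixels.

```bash
cat > h.py <<'E'
from workcell import env
import numpy as np, cv2
from scipy.spatial.transform import Rotation as Ro
def ray(n,uv):
    p=env.camera_params(n); R=np.array(p["R"]);t=np.array(p["t"])
    K=np.array([[p["fx"],0,p["cx"]],[0,p["fy"],p["cy"]],[0,0,1]])
    x=cv2.undistortPoints(np.array([[uv]],float),K,np.array([p["k1"],0,0,0]))[0,0]
    return -R.T@t, R.T@np.array([*x,1.])
def onz(n,uv,z):
    c,d=ray(n,uv); return c+d*(z-c[2])/d[2]
def proj(n,X):
    p=env.camera_params(n); K=np.array([[p["fx"],0,p["cx"]],[0,p["fy"],p["cy"]],[0,0,1]])
    return cv2.projectPoints(np.array(X,float).reshape(-1,3),cv2.Rodrigues(p["R"])[0],np.array(p["t"],float),K,np.array([p["k1"],0,0,0]))[0][:,0]
def tri(a,b):
    (c1,d1),(c2,d2)=ray("top",a),ray("side",b)
    s=np.linalg.lstsq(np.c_[d1,-d2],c2-c1,rcond=None)[0]
    P,Q=c1+s[0]*d1,c2+s[1]*d2; return (P+Q)/2,np.linalg.norm(P-Q)
E
python3 - <<'E'
import cv2
a=cv2.imread("pics/top0.png")[165:290,215:410]; b=cv2.imread("pics/side0.png")[175:325,255:435]
a=cv2.resize(a,None,fx=4,fy=4,interpolation=cv2.INTER_CUBIC); cv2.imwrite("pics/c1.png",a)
b=cv2.resize(b,None,fx=4,fy=4,interpolation=cv2.INTER_CUBIC); cv2.imwrite("pics/c2.png",b)
E
```

```text
(no output)
```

View pics/c1.png

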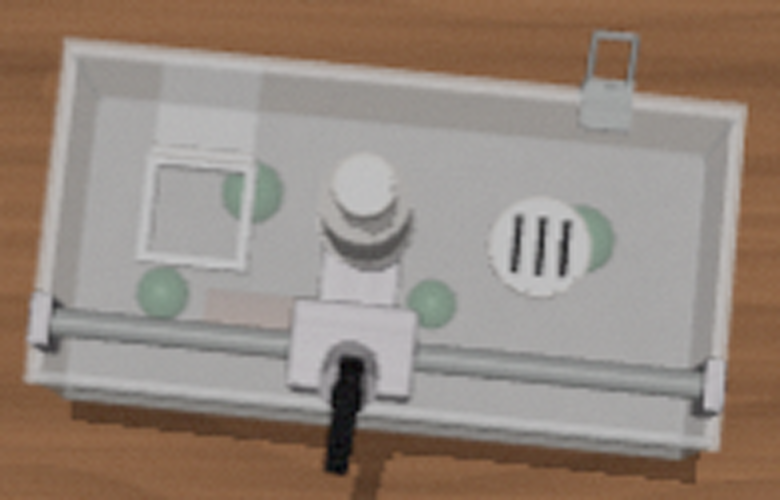

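View pics/c2.png

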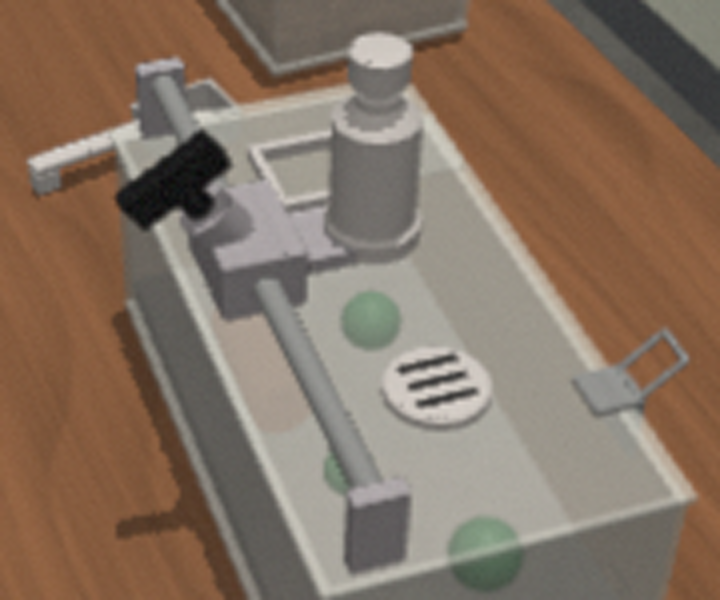

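Top crop: lid corners are at about (65,40), (745,105), (715,450) and (27,382) in crop pixels. The hatch frame centre is at (196,208), the cap top at (364,184), and the knob bar runs from (350,360) to (336,470). The side crop confirms the bar is across the rail, with the hatch on the far (+y) half.

```bash
python3 - <<'E'
from h import *
T=lambda x,y:((x+.5)/4-.5+215,(y+.5)/4-.5+165)
S=lambda x,y:((x+.5)/4-.5+255,(y+.5)/4-.5+175)
lid=np.array([onz("top",T(*p),150) for p in[(65,40),(745,105),(715,450),(27,382)]])
print(lid.round(1)); c=lid.mean(0)
v=(lid[0]-lid[1]+lid[3]-lid[2])[:2]; v/=np.linalg.norm(v); yaw=np.degrees(np.arctan2(-v[0],v[1]))
w=np.array([v[1],-v[0]])
print("center",c,"yaw",yaw)
f=lambda P:np.round([ (P[:2]-c[:2])@w,(P[:2]-c[:2])@v],1)
hp=np.array([onz("top",T(*p),160) for p in[(152,148),(256,153),(243,270),(135,263)]])
print("hatch",hp.round(1).tolist(),hp.mean(0),f(hp.mean(0)))
print("vent",f(onz("top",T(540,244),158)))
cap,e=tri(T(364,182),S(381,52)); print("cap tri",cap,e,f(cap)); cz=onz("top",T(364,184),309);print("cap z309",cz,f(cz))
for z in(309,): print(onz("side",S(381,52),z),f(onz("side",S(381,52),z)))
# brackets: top at z~?; rail midline
for p in[(60,322),(705,383)]: q=onz("top",T(*p),198);print("rail",q,f(q))
# knob bar top end-of-bar
for a in[(350,358),(336,470)]:
  q=onz("top",T(*a),250);print("knob",q,f(q))
E
```

```text
[[ 701.4  187.1  150. ]
 [ 667.4 -215.7  150. ]
 [ 463.4 -196.8  150. ]
 [ 497.7  203.   150. ]]
center [582.48186271  -5.61127921 150.        ] yaw -4.865031345157013
hatch [[634.8, 132.5, 160.0], [632.5, 71.7, 160.0], [563.6, 77.9, 160.0], [567.0, 140.6, 160.0]] [599.49316856 105.68238676 160.        ] [  7.5 112.3]
vent [  6.4 -88.2]
cap tri [590.9733186    7.17904751 303.80831424] 1.1259148821192828 [ 7.4 13.5]
cap z309 [588.467047     7.32600386 309.        ] [ 4.9 13.4]
[5.87862984e+02 8.98592166e-02 3.09000000e+02] [4.9 6.1]
rail [527.63702138 177.85325083 198.        ] [-70.2 178.2]
rail [ 497.98972394 -184.13666734  198.        ] [ -69. -185.]
knob [504.33134178  14.0108347  250.        ] [-79.5  12.9]
knob [444.24109777  20.61338137 250.        ] [-140.    14.4]
```

```bash
cat >> h.py <<'E'
C=np.array([582.5,-5.6]); Y=np.radians(-4.87); W=np.array([np.cos(Y),np.sin(Y)]); V=np.array([-W[1],W[0]])
def tk(x,y): return C+x*W+y*V          # tank -> world xy
def jog(x,y,z,yaw):
    s=env.state(); R=Ro.from_euler("xyz",s["ee_rot"],degrees=True).as_matrix()
    d=R.T@(np.array([x,y,z])-s["ee_pos"])/10
    t=-((yaw-s["ee_rot"][2]+180)%360-180)
    print("shift cm",d.round(2),"turn",round(t,1))
E
python3 - <<'E'
from h import *
k=tk(-112,13.4); print(k)
jog(*k,350,175.13); jog(*k,300,175.13)
E
```

```text
[472.04192905  17.25988979]
shift cm [-42.44 -36.75 -13.62] turn -19.1
shift cm [-42.44 -36.74  -8.62] turn -19.1
```

Request:
jog_arm(steps=[0,0,0,-5,0,0,-2,-2,-10,-3,0,-42.4,-36.7,-13.6,-19.1,0,-42.4,-36.7,-13.6,-19.1,0,-42.4,-36.7,-13.6,-19.1,0,-42.4,-36.7,-13.6,-19.1,0,-42.4,-36.7,-13.6,-19.1,0,-42.4,-36.7,-13.6,-19.1,0,-42.4,-36.7,-13.6,-19.1,0,-42.4,-36.7,-13.6,-19.1,0,-42.4,-36.7,-13.6,-19.1,0,-42.4,-36.7,-13.6,-19.1,0,-42.4,-36.7,-13.6,-19.1,0,-42.4,-36.7,-13.6,-19.1,0,-42.4,-36.7,-13.6,-19.1,0,-42.4,-36.7,-13.6,-19.1,0.2,-42.4,-36.7,-13.6,-19.1,0.2,-42.4,-36.7,-13.6,-19.1,0.2,-42.4,-36.7,-13.6,-19.1], force=20)

```text
time_s: 2.0
ee_pos: [471.7, 18.9, 350.0]
ee_rot: [180.0, 0.0, 175.2]
force: [-0.8, 0.1, 0.1]
gripper_width: 73.4
```

```bash
python3 - <<'E'
from h import *
a=env.grab_frame("side")[:,:,::-1]
cv2.imwrite("pics/s1.png",cv2.resize(a[110:300,230:430],None,fx=3,fy=3,interpolation=cv2.INTER_CUBIC))
k=tk(-112,13.4); jog(*k,236,175.13)
for z in(350,240): print((proj("side",[[471.7,18.9,z]])-[230,110])*3)
print((proj("side",[[*k,250]])-[230,110])*3)
E
```

```text
shift cm [-0.04 -0.14 11.4 ] turn 0.1
[[192.50285097 205.07771161]]
[[198.33907787 336.05967108]]
[[199.11036033 326.10821909]]
```

View pics/s1.png

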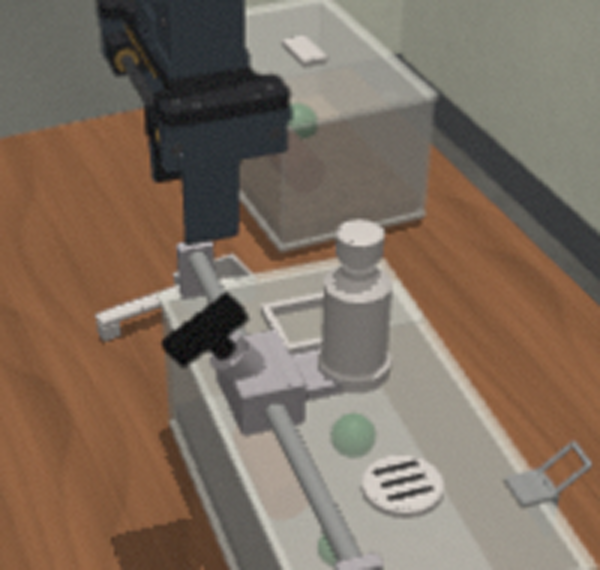

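The fingers hang above the knob bar, whose centre is at about (205,329) in the crop. The prediction was (199,326), so I can descend and grip.

Request:
jog_arm(steps=[0.2,0,-0.1,4,0,0.2,0,-0.1,8,0,0.2,0,-0.1,10,0,0.2,0,-0.1,11.4,0,0.2,0,-0.1,11.4,0,1,0,-0.1,11.4,0,1,0,-0.1,11.4,0,1,0,-0.1,11.4,0,1,0,-0.1,11.4,0,1,0,-0.1,11.4,0,1,0,-0.1,11.4,0,1,0,-0.1,11.4,0,1,0,-0.1,11.4,0,1,0,-0.1,11.4,0])

```text
time_s: 3.45
ee_pos: [471.9, 16.9, 236.0]
ee_rot: [-180.0, 0.0, 175.1]
force: [-0.1, -1.8, 0.6]
gripper_width: 16.2
```

Request:
jog_arm(steps=[1,0,0.2,0,0,1,0,0.6,0,0,1,0,1.3,0,0,1,0,2.1,0,0,1,0,3,0,0,1,0,4,0,0,1,0,5,0,0,1,0,6,0,0,1,0,7,0,0,1,0,7.9,0,0,1,0,8.7,0,0,1,0,9.3,0,0,1,0,9.7,0,0,1,0,9.9,0,0,1,0,9.9,0,0,1,0,9.9,0,0])

```text
time_s: 5.05
ee_pos: [480.4, 116.3, 236.0]
ee_rot: [179.9, 0.0, 175.1]
force: [1.9, 1.4, -0.0]
gripper_width: 16.5
```

```bash
python3 - <<'E'
from h import *
a=env.grab_frame("side")[:,:,::-1]; b=env.grab_frame("top")[:,:,::-1]
cv2.imwrite("pics/s2f.png",a);cv2.imwrite("pics/t2f.png",b)
A=cv2.resize(a[150:270,250:400],None,fx=4,fy=4,interpolation=cv2.INTER_CUBIC)
B=cv2.resize(b[160:300,210:410],None,fx=2.8,fy=2.8,interpolation=cv2.INTER_CUBIC)
im=np.zeros((480+0,600,3),np.uint8); im[:]=A
cv2.imwrite("pics/s2.png",A);cv2.imwrite("pics/t2.png",cv2.resize(b[160:290,210:370],None,fx=4,fy=4,interpolation=cv2.INTER_CUBIC))
s=env.state(); print(s["ee_pos"],s["gripper_width"],s["force"],(s["ee_pos"][:2]-C)@V)
E
```

```text
[480.37191164 116.11900444 235.99776819] 16.11137616263022 [1.81305445 1.26907445 0.42374271] 112.60939752016816
```

View pics/t2.png

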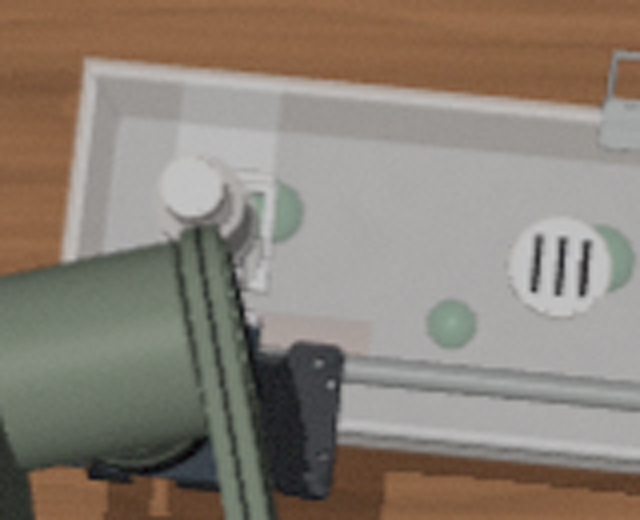

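View pics/s2.png

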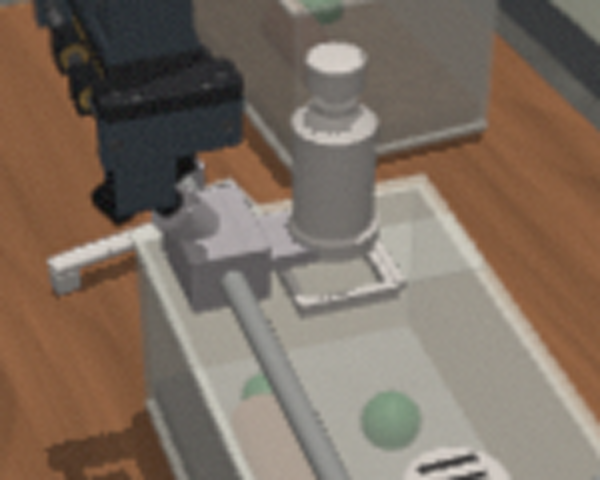

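```bash
python3 - <<'E'
from h import *
g=lambda P:np.round([(P[:2]-C)@W,(P[:2]-C)@V,P[2]],1)
q=lambda x,y,o:((x+.5)/4-.5+o[0],(y+.5)/4-.5+o[1])
T=lambda x,y:q(x,y,(210,160)); S=lambda x,y:q(x,y,(250,150))
cap,e=tri(T(194,187),S(336,57)); print("cap",g(cap),e, g(onz("top",T(194,187),309)),g(onz("side",S(336,57),309)))
for n,p in(("near",(302,312)),("right",(405,288))): print(n,g(onz("side",S(*p),160)),"expect y=h-32")
print("top right edge",[g(onz("top",T(*p),160)) for p in((275,172),(267,292))])
print("side lid corner +y far",g(onz("side",S(424,180),150)),"vent top",g(onz("top",T(560,266),158)))
# synthesize predicted outlines of hatch (y=112) and check against top0
def pic(n,h,f,off,sc,crop,out):
    im=cv2.imread(f)[crop[1]:crop[3],crop[0]:crop[2]]
    im=cv2.resize(im,None,fx=sc,fy=sc,interpolation=cv2.INTER_CUBIC)
    for s,z in((32,160),(26,160)):
        X=[[*tk(5+a*s,h+b*s),z] for a,b in((1,1),(1,-1),(-1,-1),(-1,1))]
        pp=(proj(n,X)-np.array(crop[:2])+.5)*sc-.5
        cv2.polylines(im,[np.round(pp).astype(int)],True,(0,0,255),1)
    return im
a=pic("top",112.3,"pics/top0.png",0,8,(240,195,290,240),0)
b=pic("side",112.3,"pics/s2f.png",0,8,(305,195,360,240),0)
cv2.imwrite("pics/o.png",np.hstack([a,b[:, :400]]))
E
```

```text
cap [  5.5 111.7 307.3] 2.037512839830113 [  4.2 111.8 309. ] [  5.5 108.9 309. ]
near [-26.5  72.1 160. ] expect y=h-32
right [ 40.8  74.4 160. ] expect y=h-32
top right edge [array([ 43.8,  81.9, 160. ]), array([-26.8,  79.1, 160. ])]
side lid corner +y far [101.5 192.9 150. ] vent top [  5.3 -88.3 158. ]
```

View pics/o.png

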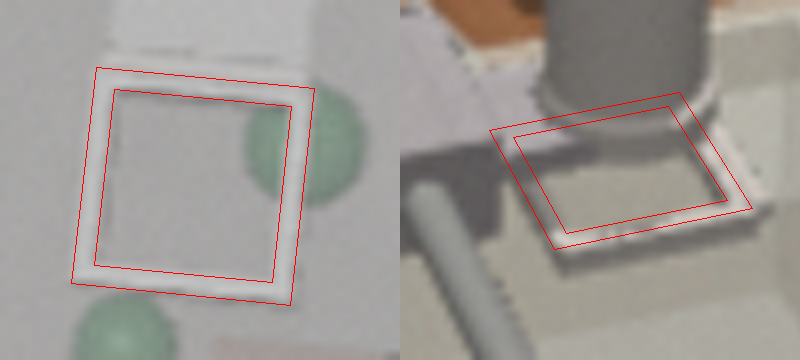

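The overlay matches the hatch outline at tank y≈112. The cap (top view 111.8) agrees within about 1 mm, and the side view has the same ~2 mm bias for both cap and hatch. Next is turning the clamp.

Request:
jog_arm(steps=[1,0,0,0,3,1,0,0,0,8,1,0,0,0,14,1,0,0,0,20,1,0,0,0,26,1,0,0,0,32,1,0,0,0,38,1,0,0,0,44,1,0,0,0,48,1,0,0,0,50,1,0,0,0,50])

```text
time_s: 6.25
ee_pos: [480.0, 116.6, 238.2]
ee_rot: [179.8, -0.1, 125.2]
force: [-3.8, 1.5, 10.2]
gripper_width: 24.2
```

Request:
jog_arm(steps=[1,0,0,0,4,1,0,0,0,9,1,0,0,0,14,1,0,0,0,19,1,0,0,0,24,1,0,0,0,29,1,0,0,0,33,1,0,0,0,36,1,0,0,0,38,1,0,0,0,38,1,0,0,0,38])

```text
time_s: 7.35
ee_pos: [483.9, 116.4, 239.7]
ee_rot: [179.3, -0.2, 87.2]
force: [2.8, 0.5, 12.1]
gripper_width: 26.9
```

```bash
python3 - <<'E'
from h import *
s=env.state(); print(s["ee_pos"],s["ee_rot"],s["gripper_width"],s["force"],s["torque"],s["qpos"])
a=env.grab_frame("side")[:,:,::-1]; cv2.imwrite("pics/s3f.png",a)
E
```

```text
[483.94385175 116.35123223 239.74258701] [ 1.79336410e+02 -1.61657027e-01  8.72144451e+01] 26.871734292629803 [ 2.84217729  0.4766556  12.13898334] [ 0.12104345 -1.03947472  0.26144381] [ 1.22051813e+01  1.00063881e+01  9.72425400e+01 -1.62887308e-02
  7.20682524e+01  1.49965950e+01]
```

Request:
jog_arm(steps=[1,0,0,0,3,1,0,0,0,6,1,0,0,0,9,1,0,0,0,12,1,0,0,0,12,1,0,0,0,12], force=35)

```text
time_s: 8.0
ee_pos: [483.6, 115.2, 240.3]
ee_rot: [179.3, -0.1, 75.4]
force: [0.6, -1.0, 16.3]
gripper_width: 28.0
```

```bash
python3 - <<'E'
from h import *
s=env.state(); print(s["ee_pos"],s["ee_rot"],s["gripper_width"],s["force"],s["torque"])
E
```

```text
[483.59256958 115.19275356 240.2580618 ] [ 1.79336005e+02 -1.20414027e-01  7.54409869e+01] 27.996007127036744 [ 0.57682099 -0.9861504  16.28861162] [-0.45852959 -0.89312964  1.41262745]
```

Torque rose to 1.4 N·m with the gripper past the bar's end angle, so the knob is at its stop. I'll release, lift and check.

Request:
jog_arm(steps=[0.45,0,0,0,0,0.45,0,0,0,0,0.45,0,0,0,0,0.45,0,0,0,0,0.45,0,0,-2,0,0.45,0,0,-5,0,0.45,0,0,-9,0,0.45,0,0,-12,0,0.9,-8,0,-12,0,1,-12,0,-12,0,1,-16,0,-12,0,1,-16,0,-12,0], force=20)

```text
time_s: 9.2
ee_pos: [437.2, -42.4, 355.5]
ee_rot: [-179.9, 0.1, 74.9]
force: [0.5, 0.6, -0.4]
gripper_width: 21.0
```

```bash
python3 - <<'E'
from h import *
a=env.grab_frame("side")[:,:,::-1]; b=env.grab_frame("top")[:,:,::-1]
cv2.imwrite("pics/s4f.png",a);cv2.imwrite("pics/t4f.png",b)
A=cv2.resize(a[140:260,250:370],None,fx=3.33,fy=3.33,interpolation=cv2.INTER_CUBIC)
B=cv2.resize(b[170:290,210:330],None,fx=3.33,fy=3.33,interpolation=cv2.INTER_CUBIC)
cv2.imwrite("pics/st4.png",np.hstack([A,B])); print(A.shape); s=env.state();print(s["ee_pos"],s["ee_rot"],s["force"])
E
```

```text
(400, 400, 3)
[438.50834815 -39.97183176 355.52428969] [-1.79922431e+02 -1.83713355e-02  7.49693335e+01] [0.401012   0.25233464 0.24231339]
```

View pics/st4.png

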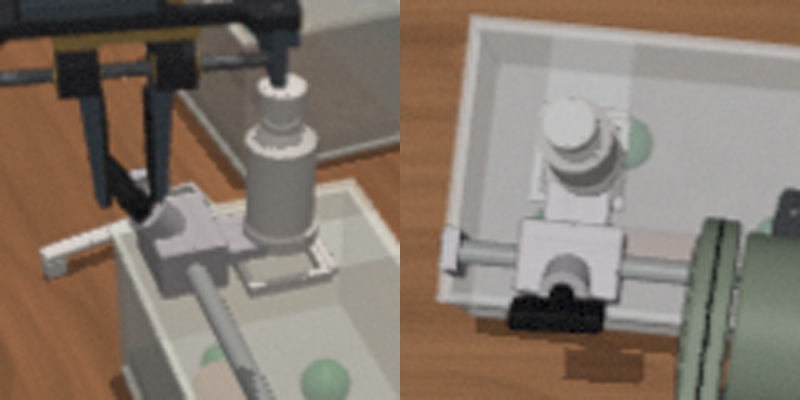

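The knob bar now lies along the rail. The cap in the top view, at about (571,124) in the composite, looks shifted by a couple of pixels, so I'll measure it.

```bash
python3 - <<'E'
from h import *
g=lambda P:np.round([(P[:2]-C)@W,(P[:2]-C)@V,P[2]],1)
a=cv2.imread("pics/t2f.png");b=cv2.imread("pics/t4f.png");t0=cv2.imread("pics/top0.png")
for n,im,c in(("0",t0,(306,211)),("2",a,(258,206)),("4",b,(261,207))):
    gr=cv2.resize(cv2.cvtColor(im,6)[c[1]-18:c[1]+18,c[0]-18:c[0]+18],None,fx=6,fy=6,interpolation=cv2.INTER_CUBIC)
    h=cv2.HoughCircles(cv2.GaussianBlur(gr,(7,7),2),cv2.HOUGH_GRADIENT,1,20,param1=60,param2=12,minRadius=40,maxRadius=60)
    x,y,r=h[0][0]; u=((x+.5)/6-.5+c[0]-18,(y+.5)/6-.5+c[1]-18)
    print(n,u,r/6,g(onz("top",u,309)))
# side shift between s2 and s4 via matching of the canister
s2=cv2.imread("pics/s2f.png");s4=cv2.imread("pics/s4f.png");s3=cv2.imread("pics/s3f.png")
t=s2[175:218,318:350]  # canister
t=cv2.resize(t,None,fx=4,fy=4,interpolation=cv2.INTER_CUBIC)
for n,s in(("2",s2),("3",s3),("4",s4)):
    r=cv2.matchTemplate(cv2.resize(s[160:235,300:370],None,fx=4,fy=4,interpolation=cv2.INTER_CUBIC),t,cv2.TM_CCOEFF_NORMED)
    print(n,cv2.minMaxLoc(r)[1],np.array(cv2.minMaxLoc(r)[3])/4+[300-318,160-175])
p=proj("side",[[*tk(5,112),250],[*tk(5,106),250]]);print(p[1]-p[0])
E
```

```text
0 (np.float32(305.66666), np.float32(210.5)) 8.016666 [  5.1  13.3 309. ]
2 (np.float32(257.5), np.float32(205.16667)) 8.483334 [  6.6 113.3 309. ]
4 (np.float32(259.83334), np.float32(205.16667)) 8.866667 [  7.1 108.5 309. ]
2 0.999757707118988 [0. 0.]
3 0.9349556565284729 [1.   1.25]
4 0.9487233757972717 [0.75 1.  ]
[0.85917873 1.32729617]
```

The carriage slipped about 4–5 mm toward -y during the turn: it is now at y≈108 and the hatch is at ≈112. I'll re-grip, back the clamp off, shift and retighten, with plenty of time left.

```bash
python3 - <<'E'
from h import *
k=tk(-112,108); print(k)
jog(*k,355,88.4); jog(*k,239,88.4)
E
```

```text
[480.07301745 111.51837279]
shift cm [15.71  0.09  0.06] turn -13.4
shift cm [15.7   0.1  11.66] turn -13.4
```

Request:
jog_arm(steps=[0.45,4,0,0,-5,0.45,8,0.1,0,-10,0.45,12,0.1,0,-13.4,0.45,15.7,0.1,0,-13.4,0.45,15.7,0.1,0,-13.4,0.45,15.7,0.1,4,-13.4,0.45,15.7,0.1,8,-13.4,0.45,15.7,0.1,10.5,-13.4,0.45,15.7,0.1,11.7,-13.4,0.45,15.7,0.1,11.7,-13.4,1,15.7,0.1,11.7,-13.4,1,15.7,0.1,11.7,-13.4,1,15.7,0.1,11.7,-13.4,1,15.7,0.1,11.7,-13.4,1,15.7,0.1,11.7,-13.4], force=20)

```text
time_s: 10.8
ee_pos: [483.5, 112.8, 240.9]
ee_rot: [179.5, -0.1, 88.6]
force: [5.9, 0.1, 1.4]
gripper_width: 26.1
```

Request:
jog_arm(steps=[1,0,0,0,-4,1,0,0,0,-10,1,0,0,0,-16,1,0,0,0,-22,1,0,0,0,-28,1,0,0,0,-34,1,0,0,0,-40,1,0,0,0,-46,1,0,0,0,-50,1,0,0,0,-52,1,0,0,0,-52,1,0,0,0,-52])

```text
time_s: 12.0
ee_pos: [480.6, 112.6, 242.3]
ee_rot: [179.8, 0.1, 140.5]
force: [-4.4, -1.0, 13.3]
gripper_width: 19.9
```

```bash
cat >> h.py <<'E'
def side_y(name):
    """carriage shift (mm along tank y) relative to pics/s2f.png (y~112) from the canister in the side view"""
    im=env.grab_frame("side")[:,:,::-1]; cv2.imwrite(f"pics/{name}.png",im)
    up=lambda a:cv2.resize(a,None,fx=8,fy=8,interpolation=cv2.INTER_CUBIC)
    s2=cv2.imread("pics/s2f.png"); r=cv2.matchTemplate(up(im[178:232,302:366]),up(s2[188:218,318:350]),cv2.TM_CCOEFF_NORMED)
    m=cv2.minMaxLoc(r); d=np.array(m[3])/8+[302-318,178-188]
    p=proj("side",[[*tk(5,112),240],[*tk(5,111),240]]); j=p[1]-p[0]
    print("match",m[1],d,"carriage shift",-(d@j)/(j@j)); s=env.state(); print(s["ee_pos"],s["ee_rot"],s["gripper_width"],s["force"],s["torque"],"tank xy",(s["ee_pos"][:2]-C)@W,(s["ee_pos"][:2]-C)@V)
E
python3 -c "
from h import *
side_y('s5')"
```

```text
match 0.9699809551239014 [0.625 0.75 ] carriage shift -3.681290323618945
[480.60143783 112.61530886 242.24584929] [1.79830816e+02 1.15120065e-01 1.40534665e+02] 19.771891167576285 [-3.60946773 -1.83377908 12.63008118] [-0.16307673  0.31767545 -0.1125269 ] tank xy -111.56661191561793 109.13783637006894
```

Request:
jog_arm(steps=[1,0.1,0.15,0,0,1,0.2,0.3,0,0,1,0.34,0.49,0,0,1,0.34,0.49,0,0,1,0.34,0.49,0,0])

```text
time_s: 12.55
ee_pos: [481.1, 118.9, 242.2]
ee_rot: [179.8, 0.1, 140.5]
force: [-4.7, -0.7, 13.1]
gripper_width: 19.6
```

```bash
python3 -c "
from h import *
side_y('s6')"
```

```text
match 0.9885811805725098 [-0.125 -0.25 ] carriage shift 1.0564240880000637
[481.15880329 118.90554494 242.27837305] [1.79790697e+02 9.81905033e-02 1.40537971e+02] 19.5399581346355 [-4.01863687 -0.6236604  12.36774442] [ 0.09804731  0.32506126 -0.07307449] tank xy -111.54526962675071 115.45268162746665
```

Now at +1 mm. I'll turn partway and check the drift before the bite.

Request:
jog_arm(steps=[1,0,0,0,4,1,0,0,0,9,1,0,0,0,14,1,0,0,0,18,1,0,0,0,20,1,0,0,0,20])

```text
time_s: 13.2
ee_pos: [481.5, 119.7, 242.1]
ee_rot: [179.7, -0.0, 120.6]
force: [-3.1, 2.1, 10.7]
gripper_width: 22.2
```

```bash
python3 -c "
from h import *
side_y('s7')"
```

```text
match 0.9913973808288574 [-0.125 -0.125] carriage shift 0.6562165589047203
[481.54400584 119.72197985 242.04462373] [ 1.79688851e+02 -4.20898842e-02  1.20599729e+02] 22.19201642371875 [-2.4222516   1.05453912 10.66823646] [0.50422081 0.12628869 0.35561529] tank xy -111.23076912689092 116.2988709723457
```

Request:
jog_arm(steps=[1,0,0,0,4,1,0,0,0,8,1,0,0,0,12,1,0,0,0,12])

```text
time_s: 13.65
ee_pos: [481.8, 119.7, 242.1]
ee_rot: [179.7, -0.1, 108.5]
force: [-1.7, 0.8, 10.7]
gripper_width: 23.1
```

```bash
python3 -c "
from h import *
side_y('s8')"
```

```text
match 0.9905126690864563 [0.125 0.   ] carriage shift -0.2560090298093768
[481.75052087 119.74145659 242.05493399] [ 1.79680465e+02 -9.76924084e-02  1.08590137e+02] 22.93824299682177 [-1.27425316  1.72322336 10.22162182] [0.51997121 0.05474411 0.27524115] tank xy -111.0266531271387 116.33580954411167
```

Request:
jog_arm(steps=[1,0.14,0.06,0,4,1,0.14,0.06,0,9,1,0.14,0.06,0,14,1,0.14,0.06,0,19,1,0.14,0.06,0,24,1,0.14,0.06,0,28,1,0.14,0.06,0,32,1,0.14,0.06,0,34,1,0.14,0.06,0,34,1,0.14,0.06,0,34], force=35)

```text
time_s: 14.7
ee_pos: [483.0, 120.7, 243.5]
ee_rot: [179.5, -0.2, 74.8]
force: [-1.3, 1.1, 15.6]
gripper_width: 26.7
```

```bash
python3 -c "
from h import *
side_y('s9')"
```

```text
match 0.9890717267990112 [0. 0.] carriage shift -0.0
[483.01084521 120.7354928  243.443639  ] [179.53981732  -0.21859139  74.84720433] 26.152358688057127 [-2.00875034  0.41851682 15.48103863] [-0.08539598 -0.16567533  1.54738747] tank xy -109.85526763076585 117.43325268479373
```

Request:
jog_arm(steps=[0.45,0,0,0,0,0.45,0,0,0,0,0.45,0,0,0,0,0.45,0,0,0,0,0.45,0,0,-2,0,0.45,0,0,-5,0,0.45,0,0,-9,0,0.45,0,0,-12,0,1,-8,0,-12,0,1,-12,0,-12,0,1,-16,0,-12,0,1,-16,0,-12,0,1,-16,0,-12,0], force=20)

```text
time_s: 16.05
ee_pos: [437.9, -35.3, 358.8]
ee_rot: [-180.0, -0.0, 74.4]
force: [-0.1, -0.9, -0.6]
gripper_width: 13.1
```

```bash
python3 - <<'E'
from h import *
side_y('s10')
b=env.grab_frame("top")[:,:,::-1]; cv2.imwrite("pics/t10.png",b)
g=lambda P:np.round([(P[:2]-C)@W,(P[:2]-C)@V,P[2]],1)
a=cv2.imread("pics/t2f.png");c4=cv2.imread("pics/t4f.png")
up=lambda a:cv2.resize(a,None,fx=8,fy=8,interpolation=cv2.INTER_CUBIC)
for im in(c4,b):
    r=cv2.matchTemplate(up(im[190:226,240:280]),up(a[195:215,247:269]),cv2.TM_CCOEFF_NORMED);m=cv2.minMaxLoc(r)
    d=np.array(m[3])/8+[240-247,190-195]; print("top shift px vs t2",m[1],d)
for n,im in (("t2",a),("t4",c4),("t10",b)):
    hsv=cv2.cvtColor(im[192:222,244:276],40); mk=((hsv[...,2]>195)&(hsv[...,1]<30)).astype(np.uint8)
    _,l,st,ce=cv2.connectedComponentsWithStats(mk); i=1+np.argmax(st[1:,4]); u=ce[i]+[244,192]; print(n,st[i,4],u,g(onz("top",u,309)))
A=cv2.resize(cv2.imread("pics/s10.png")[140:260,250:370],None,fx=3.33,fy=3.33,interpolation=cv2.INTER_CUBIC)
B=cv2.resize(b[170:290,210:330],None,fx=3.33,fy=3.33,interpolation=cv2.INTER_CUBIC)
cv2.imwrite("pics/st10.png",np.hstack([A,B]))
E
```

```text
match 0.9958764314651489 [ 0.    -0.125] carriage shift 0.40020752909534346
[438.35754188 -34.14384764 358.72336533] [-1.79960498e+02 -5.61282896e-02  7.44668507e+01] 8.887366980677978 [0.07077085 0.24937791 0.53093837] [-0.0594653   0.10286373  0.05172989] tank xy -141.1988506901617 -40.67780763442157
top shift px vs t2 0.9698706269264221 [2.75  0.125]
top shift px vs t2 0.9915463328361511 [-0.125 -0.125]Traceback (most recent call last):
  File "<stdin>", line 12, in <module>
    return _wrapfunc(a, 'argmax', axis=axis, out=out, **kwds)
    return bound(*args, **kwds)
ValueError: attempt to get argmax of an empty sequence
```

```bash
python3 - <<'E'
from h import *
for f in("t4f","t10"):
    im=cv2.imread(f"pics/{f}.png")[255:275,238:276]; mk=(im.max(2)<60).astype(np.uint8)
    _,l,st,ce=cv2.connectedComponentsWithStats(mk); i=1+np.argmax(st[1:,4])
    ys,xs=np.where(l==i); (vx,vy,x0,y0)=cv2.fitLine(np.c_[xs,ys].astype(np.float32),cv2.DIST_L2,0,.01,.01).ravel()
    P=[onz("top",(x0+238+s*12*vx,y0+255+s*12*vy),245) for s in(-1,1)]; d=(P[0]-P[1])[:2]; d/=np.linalg.norm(d)
    print(f,st[i,4],"bar angle from rail, deg",np.degrees(np.arctan2(d@W,d@V)),"centre tank", (( P[0]+P[1])[:2]/2-C)@W,((P[0]+P[1])[:2]/2-C)@V)
for z in(350,325): jog(*tk(5,112.3),z,74.5)
A=cv2.resize(cv2.imread("pics/s10.png")[140:260,250:370],None,fx=3.33,fy=3.33,interpolation=cv2.INTER_CUBIC)
B=cv2.resize(cv2.imread("pics/t10.png")[170:290,210:330],None,fx=3.33,fy=3.33,interpolation=cv2.INTER_CUBIC)
cv2.imwrite("pics/st10.png",np.hstack([A,B]))
E
```

```text
t4f 312 bar angle from rail, deg -5.269925294852546 centre tank -109.31786290243123 108.38314745131035
t10 315 bar angle from rail, deg -4.590140740746974 centre tank -109.32693690013592 114.31174308547048
shift cm [17.65 11.56  0.88] turn 0.1
shift cm [17.65 11.56  3.38] turn 0.1
```

View pics/st10.png

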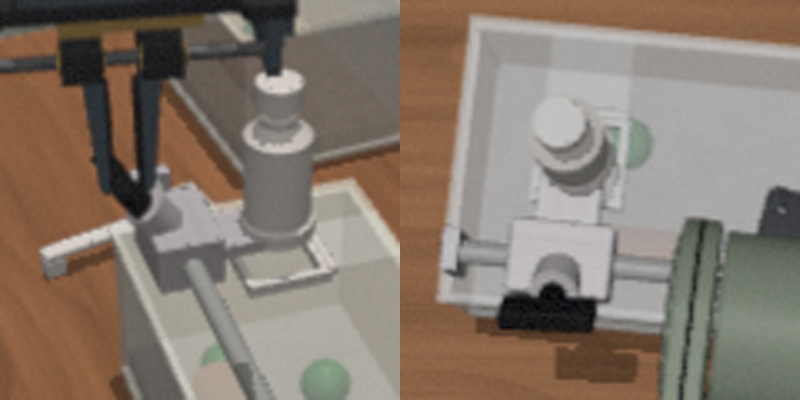

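Bar lies along the rail at the same angle as the first time at the stop, and the cap is back over the hatch (within ~1 mm). Next I go above the cap with shut fingers.

Request:
jog_arm(steps=[1,4,3,0,0,1,8,6,0,0,1,12,9,0,0,1,16,11,0,0,1,17.7,11.6,0,0,1,17.7,11.6,0,0,1,17.7,11.6,0,0,1,17.7,11.6,2,0,1,17.7,11.6,3.4,0,1,17.7,11.6,3.9,0,1,17.7,11.6,3.9,0,1,17.7,11.6,3.9,0])

```text
time_s: 17.35
ee_pos: [597.3, 105.3, 321.1]
ee_rot: [179.9, -0.0, 74.5]
force: [-1.0, -0.3, -0.2]
gripper_width: -0.0
```

```bash
python3 - <<'E'
from h import *
side_y('s11'); t=tk(5,112.8); print(t)
E
```

```text
match 0.8793675303459167 [ 0.   -0.25] carriage shift 0.8004150581906869
[597.49035905 105.37466152 321.1889026 ] [ 1.79895792e+02 -5.07453451e-02  7.45462015e+01] 0.5273300900200635 [0.24763377 0.03957802 0.6841775 ] [-0.03432178  0.05869553 -0.01633259] tank xy 5.515023113384265 111.84664002128254
[597.05813094 106.36830276]
```

Centred over the cap, 12 mm above it. Pressing in stages while watching the force.

Request:
jog_arm(steps=[1,0,0,0.6,0,1,0,0,1.0,0,1,0,0,1.3,0,1,0,0,1.5,0,1,0,0,1.7,0,1,0,0,1.8,0,1,0,0,1.8,0])

```text
time_s: 18.1
ee_pos: [597.4, 105.5, 303.1]
ee_rot: [179.9, -0.0, 74.6]
force: [-0.9, -1.5, 6.8]
gripper_width: 0.5
```

Request:
jog_arm(steps=[1,0,0,0.1,0,1,0,0,0.2,0,1,0,0,0.3,0,1,0,0,0.4,0,1,0,0,0.4,0,1,0,0,0.4,0])

```text
time_s: 18.7
ee_pos: [597.4, 105.5, 300.7]
ee_rot: [179.8, -0.1, 74.6]
force: [-2.8, -1.5, 10.6]
gripper_width: 0.4
```

Request:
jog_arm(steps=[1,0,0,0.2,0,1,0,0,0.4,0,1,0,0,0.4,0,1,0,0,0.4,0])

```text
time_s: 19.1
ee_pos: [597.5, 105.6, 300.5]
ee_rot: [179.6, -0.2, 74.6]
force: [-6.0, -1.1, 24.5]
gripper_width: 0.6
```

The cap is bottomed out: 4 mm more command moved it only 0.2 mm while the force rose to 24.5 N. Now lift and clear.

Request:
jog_arm(steps=[1,0,0,-0.4,0,1,0,0,-1,0,1,0,0,-2,0,1,0,0,-4,0,1,0,0,-7,0,1,-4,-3,-7,0,1,-8,-6,-7,0,1,-12,-9,-7,0,1,-16,-11,-7,0,1,-20,-14,-7,0,1,-20,-14,-7,0,1,-20,-14,-7,0])

```text
time_s: 20.3
ee_pos: [408.9, -50.3, 364.3]
ee_rot: [179.9, -0.0, 74.5]
force: [0.8, 0.1, 0.1]
gripper_width: 0.7
```

```bash
python3 - <<'E'
from h import *
side_y('s12')
a=cv2.imread("pics/s12.png"); b=env.grab_frame("top")[:,:,::-1]; cv2.imwrite("pics/t12.png",b)
t2=cv2.imread("pics/t2f.png"); up=lambda a:cv2.resize(a,None,fx=8,fy=8,interpolation=cv2.INTER_CUBIC)
m=cv2.minMaxLoc(cv2.matchTemplate(up(b[190:226,240:280]),up(t2[195:215,247:269]),cv2.TM_CCOEFF_NORMED)); print("top",m[1],np.array(m[3])/8-[7,5])
# cap height in side vs s10 (before press)
s=cv2.imread("pics/s2f.png")
m=cv2.minMaxLoc(cv2.matchTemplate(up(a[150:185,315:355]),up(s[158:178,324:344]),cv2.TM_CCOEFF_NORMED)); print("cap side",m[1],np.array(m[3])/8+[315-324,150-158])
A=cv2.resize(a[140:260,250:370],None,fx=3.33,fy=3.33,interpolation=cv2.INTER_CUBIC)
B=cv2.resize(b[170:290,210:330],None,fx=3.33,fy=3.33,interpolation=cv2.INTER_CUBIC)
cv2.imwrite("pics/st12.png",np.hstack([A,B]))
E
```

```text
match 0.9955419301986694 [ 0.    -0.125] carriage shift 0.40020752909534346
[409.58278039 -49.86216183 364.02145852] [ 1.79964271e+02 -3.95196037e-02  7.45337904e+01] 0.48415194994047855 [ 0.73644847 -0.69448419  0.99246457] [-0.03362806  0.09398006  0.00980611] tank xy -168.53532210933986 -58.782216765025304
top 0.989005446434021 [-0.25  0.  ]
cap side 0.9958535432815552 [ 0.    -0.125]
```

View pics/st12.png

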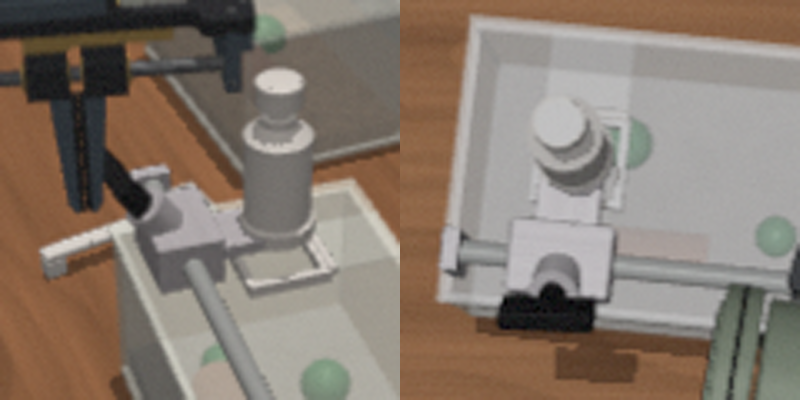

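The cap is up again at side (280,80). The canister is over the hatch and unmoved, the bar lies along the rail, and the gripper is clear. Handing in.

```bash
python3 -c "
from workcell import env
print(env.job_done())"
```

```text
the job is handed in; nothing more can be done
None
```

I slid the carriage about 99 mm by its knob until the canister was over the square hatch, then turned the clamp clockwise to its stop. I then pressed the cap fully once and backed off, and handed the job in at about 20 s.

- **Slip on the first clamping:** the carriage slipped about 5 mm while I turned the knob. I loosened the clamp partway, moved the carriage back and tightened it again, so the clamping was done twice. The cap was only pressed after the second clamping.
- **Position:** the final pictures put the spout within about 1–2 mm of the hatch centre. They show no shift of more than about 0.5 mm from the position I aligned over the hatch.
- **Clamp:** the knob torque rose to about 1.5 N·m at the stop. The bar lies along the rail, within a few degrees of the expected angle.
- **Cap:** it went down about 8 mm and bottomed out, with force rising to 24.5 N for no further travel. In the last pictures it is back up.
- **Small disagreements:** the side camera read about 2–3 mm off from the top one, for cap and hatch alike. The knob bar's centre read about 1–2 mm further along +y than the cap.
- **Cup, tube and scoop:** I never moved near them. I viewed 11 pictures, one over the budget.

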